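Tuck a way-cover plate under the chip flap and hold it down

TASK

Pick up the notched steel cover plate by its grip bar, turn it so that its notch faces the dowel pin on the lathe saddle, set it on the saddle's deck and slide it in, tucking the notched edge under the hinged chip flap without lifting the flap, until the pin sits at the bottom of the notch. Finish while still holding the plate there with the gripper, pressed flat and firmly down on the deck (about 15 N); do not let go. Leave the other things on the bench alone.

Things in the scene. Friction and masses are not known exactly. Their poses are not given: they have to be found in the camera images.
- plate_grip (a point): Centre of the plate's grip bar, half-way up it. The bar stands on the plate's top: 12 mm thick (x), 50 mm long (y), 28 mm high. This point is 18 mm above the plate's underside, 67 mm behind the notched front edge, 43 mm ahead of the rear edge, midway across. x points to the notched edge, y along the bar, z up.
- plate_notch (a point): Middle of the inner end (bottom) of the plate's notch, half-way through its 4 mm thickness; axes as the plate's. The notch is 16 mm wide (y) and 32 mm deep, open towards +x at the front edge. This point is 35 mm ahead (+x) of the grip bar's centre.
- pin_foot (a point): Foot of the fixed dowel pin (steel, 8 mm across, 12 mm tall) on the saddle, on the pin's axis at the level of the deck's top, 35 mm above the bench. x is level and points towards and under the flap (the way the plate slides in), y across, z up. With the plate home the notch's bottom touches the pin, 4 mm before its axis, and the front edge is 28 mm beyond the axis, 20 mm under the flap.
- flap (a joint): Angle (rad) of the chip flap, a hinged aluminium sheet 110 wide (y) x 65 (x) x 3 mm over the deck's far end. 0: level on its stop, underside 9 mm above the deck; grows as the free edge lifts. The free edge faces the pin, 8 mm beyond its axis; hinge on the far side, before a block rising 15 mm above the deck. It lifts at a touch (about 0.7 N).
- deck: Flat fixed dark steel pad, 190 (x) x 120 (y) x 5 mm, on the saddle, a fixed painted block 230 x 190 x 30 mm; origin at the pad's underside centre, axes as the pin's. It runs from 123 mm before the pin to 67 mm beyond it. Steel ways 10 mm high lie on the saddle over 70 mm to either side of the pin, from 22 mm before it onwards.
- plate: Loose steel cover plate, 0.2 to 0.4 kg, flat, 110 (x) x 80 (y) x 4 mm, starting flat on the bench, with a notch in its front (+x) edge and a grip bar standing on top. Origin on its underside, 12 mm ahead (+x) of the grip bar's centre, midway across.
- toolbit: Bystander, to be left alone: lathe tool bit, dark steel bar 85 x 14 x 14 mm with a small brass tip, lying beside the cover plate; origin at its underside.
- vblock: Bystander, to be left alone: small steel V-block 45 x 36 x 32 mm, lying on the other side of the cover plate; origin at its underside.
- nut: Bystander, to be left alone: round brass collar, 24 mm across and 10 mm high, resting on the saddle near one of its front corners; origin at its underside.
- chuckkey: Bystander, to be left alone: dark steel T-shaped chuck key, 93 x 66 x 14 mm, in the middle of the bench; origin at its underside.
- jaw: Bystander, to be left alone: stepped steel chuck jaw 70 x 26 x 32 mm, at the right; origin at its underside.
- oil: Bystander, to be left alone: grey oil bottle 60 mm across and 130 mm tall; origin at its underside.
- brush: Bystander, to be left alone: bench brush lying flat; origin at its underside.
- spanner: Bystander, to be left alone: steel spanner lying flat at the left; origin at its underside.
Mind the look-alikes: they are no part of the job. Leave any pink look-alike of the plate alone.

How it is judged:
On the way, in this order (a step that is already met when the one before it is completed fails the run):
1. the gripper holds the plate before the flap, notch facing the pin (within 8 mm and 0.15 rad), front edge not yet under the flap (x of plate_notch in the frame of pin_foot between -0.09 and -0.024 m and x of plate_grip in the frame of pin_foot below -0.056 m and y of plate_notch in the frame of pin_foot between -0.008 and 0.008 m and angle between the x axis of plate_notch and the x axis of pin_foot, either way round below 0.15 rad and z of plate_notch in the frame of pin_foot below 0.12 m and contact force between the fingers and plate above 1 N), for 0.1 s.
2. the notched edge is tucked home under the flap, the plate lying flat (x of plate_notch in the frame of pin_foot between -0.009 and 0 m and y of plate_notch in the frame of pin_foot between -0.006 and 0.006 m and angle between the x axis of plate_notch and the x axis of pin_foot, either way round below 0.08 rad and angle between plate_notch's own z axis and vertical below 0.035 rad and z of plate_notch in the frame of pin_foot between -0.001 and 0.0045 m and value of joint flap below 0.05 rad), for 0.2 s.
At the end, for the whole second after the job is handed in: Plate flat on the deck (0.035 rad), aligned (0.08 rad), notch bottom at most 9 mm before the pin axis and within 6 mm across it, so its edge is under the flap; flap down (under 0.05 rad); gripper still on the plate, which bears on the deck with over 8 N, weight included (all of step 2 and contact force between plate and deck above 8 N and contact force between the fingers and plate above 3 N); the arm keeps its last pose, push and grip.
It fails at once if the flap is lifted (more than 0.1 rad) (value of joint flap above 0.1 rad).
It fails at once if a bystander is pushed more than 40 mm (distance of any of toolbit, vblock, nut, chuckkey, jaw, oil, brush, spanner from where it was at the start of the episode above 0.04 m).
It also fails if it takes over 48 s, if anything falls off the work surface, if the arm or the gripper's body presses on something with over 40 N, if the wrist force passes 120 N, or if a joint passes its speed limit or range.

ROBOT

A 6-joint arm with a two-finger parallel gripper is mounted at the origin on the work surface. World frame = base frame: x ahead of the robot, y to its left, z up, the work surface at z = 0. Lengths are in m, angles in rad, forces in N, time in s.
With the tool pointing down it reaches from about 0.3 to 0.775 m from the base axis. Payload 14.6 kg.
Tool frame: the origin (TCP) lies midway between the tips of the shut fingers; the grasp point (between the pads) lies 19 mm behind it; z points along the fingers, y is the line along which they close (so a half turn about z gives the same grasp; the last joint's range is limited). The gripper opens to 94 mm and grips with 3 to 60 N. Pads are 16 mm wide; open, the fingers measure 119 mm over their backs; the gripper's body (75 mm by 177 mm) begins 78 mm behind the grasp point.
Start: joints at [-1.178, 0.3, 1.521, -0, 1.321, -0.067], TCP at [0.244, -0.493, 0.205] pointing down, gripper open.
Joint ranges: [-3.03, 3.03], [-0.79, 2.21], [0.23, 2.52], [-1.04, 4.18], [0, 3.07], [-2.55, 2.55]. Speed limits (rad/s): [2.22, 2.22, 2.57, 3.14, 3.14, 3.14].

INTERFACE

Orientations are given as a unit quaternion [w, x, y, z].
In Python, from bench import robot gives the robot as it stands.
- The arm moves only by the tool step_arm, never from a script. Its argument "steps" is text: rows parted by semicolons, each of 7 numbers parted by spaces: the shift along the tool's x, y, z in cm, then the turn, a rotation vector about the tool's x, y, z in degrees, then the finger opening in cm, from 0 to 9.4. A call has 1 to 12 rows; each row shifts and turns the commanded pose from where the row before left it, along the tool's axes as they then stand; what a row does not reach is not made up. A row lasts 1/12 s, in which the tool goes at most 41.7 mm and 7.16 degrees, less where a joint would pass 70% of its speed; a pose out of reach is approached as far as the arm can. A call is refused whole if a number of a shift passes 4.17 or a number of a turn 7.16, either way. A call with a gripper value outside its range is refused whole. The fingers move at their own pace and stop on an object; "newtons" is the grip in N (left out, the last holds). Time passes only in rows, so rows that do not move let the fingers close. It gives the time, the measured TCP pose, the force, the opening and the grip force at its end, in the units of the state.
- robot.read_state(): the state, without advancing time (a new reading comes with each control period).
- robot.snapshot(name): name is "scene" or "top" or "wrist"; returns a dict with "pixels" (420x560x3 uint8, red, green, blue), "fx", "fy", "cx", "cy" (pixels), "camera_from_world" (4x4, takes a point from world to camera coordinates). Camera axes: x right, y down, z forward; pixel columns grow to the right and rows downward; lengths in m; the calibration is good to about 2 mm. A picture is of the moment at which its call begins. There is no depth.
- robot.finish_job(): hands the job in; it is judged then, once.
The state is a dict: "time": time; "joint_pos": joint angles; "qvel": joint speeds; "joint_torque": joint torques, N m; "position": TCP position; "tool_rot": TCP orientation; "ft_force": force on the tool from outside, world axes, zero at the start; "moment": the same for the moment, N m; "gripper_width": opening from 0.0 (shut) to 1.0 (fully open); "gripper_force": force on a finger pad.
Only numpy, scipy, OpenCV 4.12 (cv2) and the standard library are available. Lean on these libraries where they do the work, as an engineer would, in place of code of your own. Each camera call takes 0.05 s, during which the arm holds its last target. There are 200 camera calls.

## Working session

There is one attempt and no reset: what is moved stays moved. The work goes in short steps, Python scripts to look and compute and a tool call to move; the robot and the scene stay as the last step left them, time stands still between calls to the robot, and variables do not carry over. Pictures are saved under pics/ and viewed, at most 10 in all, crops included, and the job is handed in when it is done.

Besides the shell and the picture viewer there is one more tool, called in YAML: its name, and indented under it one key for each argument. step_arm: Moves the arm, as the interface text tells. Its arguments: {"type":"object","properties":{"steps":{"type":"string"},"newtons":{"type":"number"}},"required":["steps"]}

```bash
ls; mkdir -p pics
cat > h.py <<'E'
import numpy as np, cv2
from bench import robot
def snap(n):
    s=robot.snapshot(n); s['M']=np.array(s['camera_from_world']); s['img']=cv2.cvtColor(np.array(s['pixels']),cv2.COLOR_RGB2BGR); return s
def ray(s,u,v):
    M=s['M']; d=M[:3,:3].T@np.array([(u-s['cx'])/s['fx'],(v-s['cy'])/s['fy'],1]); return -M[:3,:3].T@M[:3,3], d
def onplane(s,u,v,z):
    c,d=ray(s,u,v); return c+d*(z-c[2])/d[2]
def tri(obs):
    A=np.zeros((3,3));b=np.zeros(3)
    for s,u,v in obs:
        c,d=ray(s,u,v); d=d/np.linalg.norm(d); P=np.eye(3)-np.outer(d,d); A+=P;b+=P@c
    return np.linalg.solve(A,b)
def proj(s,p):
    q=s['M'][:3,:3]@np.array(p)+s['M'][:3,3]; return [s['fx']*q[0]/q[2]+s['cx'],s['fy']*q[1]/q[2]+s['cy']]
E
python3 - <<'E'
from h import *
import pickle
for n in ('top','scene','wrist'):
    s=snap(n); cv2.imwrite(f'pics/{n}0.png',s['img']); pickle.dump(s,open(f'pics/{n}0.pkl','wb'))
    print(n,s['fx'],s['cx'],s['cy'],np.round(ray(s,280,210),3).tolist())
print(robot.read_state())
E
```

```text
pics
top 468.5486186528889 282.90349498300293 219.54068402738406 [[0.284, 0.066, 1.725], [0.178, 0.008, -0.984]]
scene 383.39292480894443 283.17695980216513 212.4020465134665 [[1.191, 0.243, 0.902], [-0.604, -0.199, -0.772]]
wrist 291.5984852818845 282.35625897431714 211.34410582222884 [[0.305, -0.462, 0.383], [-0.208, -0.094, -0.974]]
{'time': 0.15, 'joint_pos': array([-1.17759925e+00,  3.00313088e-01,  1.52142363e+00, -5.78963815e-06,
        1.32068912e+00, -6.66064796e-02]), 'qvel': array([-0.00059738,  0.00098562, -0.00022159, -0.00109835,  0.00132051,
       -0.00011587]), 'joint_torque': array([ 4.70003160e-04, -5.31964123e+01, -3.52816379e+01,  7.08688376e-02,
        2.36487191e-02, -7.32859098e-05]), 'position': array([ 0.24399389, -0.49270305,  0.20503962]), 'tool_rot': array([-4.10592945e-04,  9.73688535e-01,  2.27882565e-01, -7.04925362e-05]), 'ft_force': array([-0.07103341,  0.30223462,  0.03220259]), 'moment': array([ 0.00405901, -0.00420727, -0.03737765]), 'gripper_force': 0.0, 'gripper_width': 0.9987158684367744}
```

View pics/top0.png

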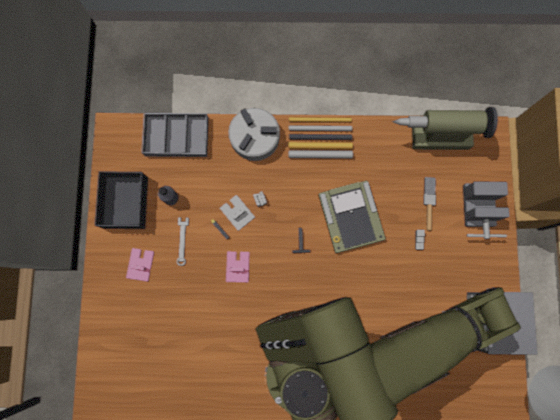

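View pics/scene0.png

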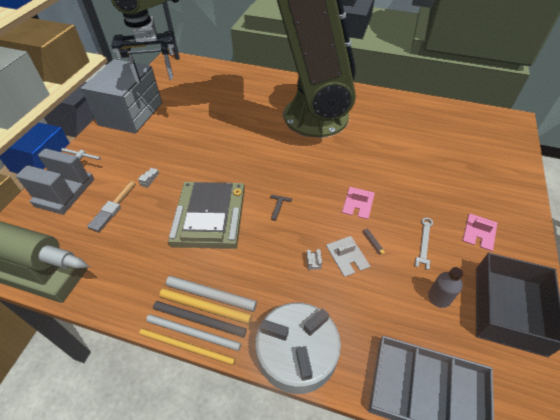

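The top view shows the grey plate at about (237,212), with the tool bit at (221,230) and the V-block at (260,199). The saddle is at (352,217), its flap is the pale sheet at (348,202), and there are pink decoys at (237,267) and (140,265). In the scene view the plate is at (348,255) and the saddle at (207,213). I'll enlarge both.

Run:
```python
import cv2,numpy as np
t=cv2.imread('pics/top0.png'); s=cv2.imread('pics/scene0.png')
f=lambda im,u,v,w,h,k: cv2.resize(im[v:v+h,u:u+w],None,fx=k,fy=k,interpolation=cv2.INTER_CUBIC)
a=np.hstack([f(t,205,185,70,60,5),f(t,315,178,75,60,5)[:, :375]])
b=np.hstack([f(s,300,225,88,60,4),f(s,163,175,90,75,4)[:240]])
w=min(a.shape[1],b.shape[1])
cv2.imwrite('pics/crop1.png',np.vstack([a[:,:w],b[:,:w]])); print(a.shape,b.shape)
```

```text
(300, 725, 3) (240, 712, 3)
```

View pics/crop1.png

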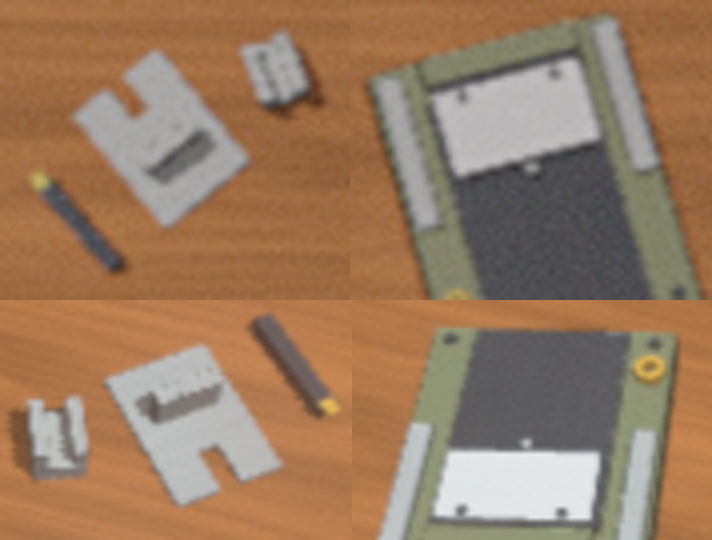

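The crops show the plate's corners in the top image at about (220,208), (236,195), (255,216) and (239,230), with the notch facing up-left. The pin tip is a bright dot at top (351,211.4), just in front of the flap's free edge. The brass collar sits on a near corner of the saddle.

Run:
```python
from h import *
import pickle
from scipy.spatial.transform import Rotation as R
t,s,w=[pickle.load(open(f'pics/{n}0.pkl','rb')) for n in('top','scene','wrist')]
C=[(220,208.4),(236.4,195.4),(254.8,216.4),(238.6,230.2)]  # FL FR RR RL
Sc=[(300+281/4,225+(465-300)/4),(300+182/4,225+(505-300)/4),(300+106/4,225+(382-300)/4),(300+203/4,225+(347-300)/4)]
for c,d in zip(C,Sc): print('corner',onplane(t,*c,.004).round(4),onplane(s,*d,.004).round(4),tri([(t,*c),(s,*d)]).round(4))
pt=(351,211.4); ps=(163+(527-352)/4,175+(443-300)/4)
print('pin',tri([(t,*pt),(s,*ps)]).round(4),onplane(t,*pt,.047).round(4))
# flap corners top/scene
ft=[(315+(x-350)/5,178+y/5) for x,y in[(430,93),(580,58),(603,141),(458,178)]]
fs=[(163+(x-352)/4,175+(y-300)/4) for x,y in[(595,522),(432,517),(440,450),(600,452)]]
for a in ft: print('flap t',onplane(t,*a,.047).round(4))
for a in fs: print('flap s',onplane(s,*a,.047).round(4))
st=robot.read_state();q=st['tool_rot'];Rt=R.from_quat([q[1],q[2],q[3],q[0]]).as_matrix()
M=w['M'];c=-M[:3,:3].T@M[:3,3]
print('Rt',Rt.round(3).tolist(),'cam in tool',(Rt.T@(c-st['position'])).round(4),(Rt.T@M[:3,:3].T).round(3).tolist())
```

```text
corner [0.6004 0.3049 0.004 ] [0.6031 0.3053 0.004 ] [0.601  0.3054 0.0008]
corner [0.6505 0.2449 0.004 ] [0.6535 0.2475 0.004 ] [0.6513 0.2464 0.    ]
corner [0.5713 0.1744 0.004 ] [0.5725 0.1765 0.004 ] [0.5714 0.1754 0.0023]
corner [0.5189 0.2335 0.004 ] [0.5221 0.2359 0.004 ] [0.5193 0.2349 0.    ]
pin [ 0.5862 -0.1786  0.0452] [ 0.5857 -0.1779  0.047 ]
flap t [ 0.64   -0.1056  0.047 ]
flap t [ 0.6671 -0.2157  0.047 ]
flap t [ 0.6054 -0.2314  0.047 ]
flap t [ 0.5771 -0.1255  0.047 ]
flap s [ 0.6383 -0.1035  0.047 ]
flap s [ 0.6682 -0.2132  0.047 ]
flap s [ 0.6122 -0.2351  0.047 ]
flap s [ 0.5795 -0.1246  0.047 ]
Rt [[0.896, 0.444, -0.0], [0.444, -0.896, 0.001], [0.0, -0.001, -1.0]] cam in tool [ 0.0677 -0.0004 -0.1784] [[-0.0, -0.973, -0.232], [1.0, -0.0, 0.001], [-0.001, -0.232, 0.973]]
```

Measured so far:

| Item | Position (m) | Yaw |
|---|---|---|
| Plate grip | (0.578, 0.233) | about 41.5° |
| Pin | (0.586, -0.178), top at about 0.046 | about 13.8° |

The plate corners come out at z≈0 and their sizes match the text. Next I'll move over the plate with the tool's y axis along the plate's x.

step_arm:
  steps: "3.1 -2.5 0.2 0 0 0 9.4;3.1 -2.5 0.2 0 0 0 9.4;3.1 -2.5 0.2 0 0 0 9.4;3.1 -2.5 0.2 0 0 0 9.4;3.1 -2.5 0.2 0 0 0 9.4;3.1 -2.5 0.2 0 0 0 9.4;3.1 -2.5 0.2 0 0 0 9.4;3.1 -2.5 0.2 0 0 0 9.4;3.1 -2.5 0.2 0 0 0 9.4;3.1 -2.5 0.2 0 0 0 9.4;3.1 -2.5 0.2 0 0 0 9.4;3.1 -2.5 0.2 0 0 0 9.4"

```text
time: 1.15
position: [0.4446, -0.0569, 0.1814]
tool_rot: [0.0, 0.974, 0.228, 0.0]
ft_force: [0.1, -0.4, 0.4]
gripper_width: 1.001
gripper_force: 0.0
```

step_arm:
  steps: "3.1 -2.5 0.2 0 0 0 9.4;3.1 -2.5 0.2 0 0 0 9.4;3.1 -2.5 0.2 0 0 0 9.4;3.1 -2.5 0.2 0 0 0 9.4;3.1 -2.5 0.2 0 0 0 9.4;3.1 -2.5 0.2 0 0 0 9.4;3.1 -2.5 0.2 0 0 0 9.4;3.1 -2.5 0.2 0 0 0 9.4;0 0 0 0 0 -7 9.4;0 0 0 0 0 -7 9.4;0 0 0 0 0 -7 9.4;0 0 0 0 0 -7 9.4"

```text
time: 2.15
position: [0.5776, 0.2306, 0.1649]
tool_rot: [-0.0, 0.888, 0.46, -0.0]
ft_force: [-0.6, -0.3, -0.3]
gripper_width: 1.002
gripper_force: 0.0
```

step_arm:
  steps: "0 0 0 0 0 -7 9.4;0 0 0 0 0 -7 9.4;0 0 0 0 0 -7 9.4;0 0 0 0 0 -7 9.4;0 0 0 0 0 -7 9.4;0 0 0 0 0 -7 9.4;0 0 0 0 0 -7 9.4;0 0 0 0 0 -7 9.4;0 0 0 0 0 -7 9.4;0 0 0 0 0 -7 9.4;0 0 0 0 0 -7 9.4;0 0 0 0 0 0 9.4"

```text
time: 3.15
position: [0.5777, 0.2303, 0.1651]
tool_rot: [-0.0, 0.409, 0.912, -0.0]
ft_force: [-0.5, 0.7, -0.1]
gripper_width: 1.001
gripper_force: 0.0
```

Run:
```python
from h import *
import pickle
s=snap('wrist'); cv2.imwrite('pics/w1.png',s['img']); pickle.dump(s,open('pics/w1.pkl','wb'))
st=robot.read_state(); print(st['time'],st['position'],st['tool_rot'],st['joint_pos'].round(2))
```

```text
3.2 [0.57771844 0.23030265 0.16519059] [-1.53922825e-04  4.12843938e-01  9.10801754e-01 -1.52117275e-04] [ 0.32  0.49  1.35 -0.    1.3  -0.4 ]
```

View pics/w1.png

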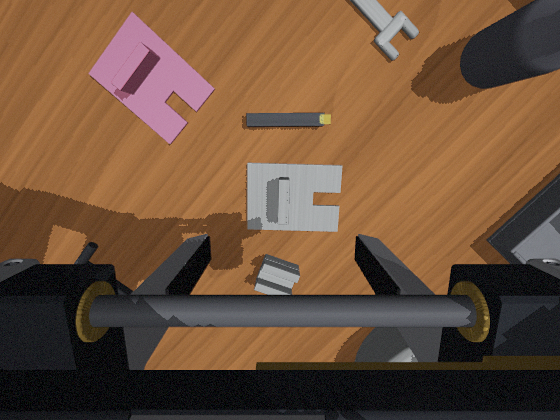

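The wrist view shows the plate with its notch facing right (mouth at about (340,198)) and the bar top at about (284,200). The tool bit is above it and the V-block below. I'll descend a little for a second wrist view and fit the plate's outline in both.

step_arm:
  steps: "0 0 1.5 0 0 0 9.4;0 0 2 0 0 0 9.4;0 0 1.5 0 0 0 9.4;0 0 0 0 0 0 9.4;0 0 0 0 0 0 9.4"

```text
time: 3.62
position: [0.5776, 0.2303, 0.1152]
tool_rot: [-0.0, 0.413, 0.911, -0.0]
ft_force: [-0.8, 0.4, -0.5]
gripper_width: 1.005
gripper_force: 0.0
```

```bash
cat > plate.py <<'E'
from h import *
import pickle
def quad(s,seed,smax=60,vmin=90,box=130):
    hsv=cv2.cvtColor(s['img'],cv2.COLOR_BGR2HSV)
    m=((hsv[...,1]<smax)&(hsv[...,2]>vmin)).astype(np.uint8)
    m[250:]=0
    n,l,st,_=cv2.connectedComponentsWithStats(m)
    k=l[int(seed[1]),int(seed[0])]; mm=(l==k).astype(np.uint8)
    c=max(cv2.findContours(mm,cv2.RETR_EXTERNAL,cv2.CHAIN_APPROX_NONE)[0],key=cv2.contourArea)
    p=cv2.boxPoints(cv2.minAreaRect(c)); pts=c[:,0].astype(float)
    # refine: fit each side to nearby contour points
    L=[]
    for i in range(4):
        a,b=p[i],p[(i+1)%4]; d=(b-a)/np.linalg.norm(b-a); n_=np.array([-d[1],d[0]])
        t=(pts-a)@d; e=(pts-a)@n_
        q=pts[(abs(e)<3)&(t>6)&(t<np.linalg.norm(b-a)-6)]
        vx,vy,x,y=cv2.fitLine(q.astype(np.float32),cv2.DIST_HUBER,0,.01,.01)[:,0]; L.append(np.cross([x,y,1],[x+vx,y+vy,1]))
    out=[]
    for i in range(4):
        x=np.cross(L[i-1],L[i]); out.append(x[:2]/x[2])
    return np.array(out),st[k],mm
E
python3 - <<'E'
from plate import *
s1=pickle.load(open('pics/w1.pkl','rb')); s2=snap('wrist'); pickle.dump(s2,open('pics/w2.pkl','wb')); cv2.imwrite('pics/w2.png',s2['img'])
st=robot.read_state(); print(st['time'],st['position'],st['tool_rot'])
u2=proj(s2,onplane(s1,255,180,.004)); 
for s,seed in((s1,(255,180)),(s2,u2)):
    q,stt,mm=quad(s,seed); print(q.round(1).tolist(),stt)
    P=np.array([onplane(s,*c,.004) for c in q]); print(P.round(4).tolist(), [round(float(np.linalg.norm(P[i]-P[i-1])),4) for i in range(4)])
    s['q']=q
for a in s1['q']:
    b=min(s2['q'],key=lambda b:np.linalg.norm(np.array(proj(s2,onplane(s1,*a,.004)))-b)); print(tri([(s1,*a),(s2,*b)]).round(4))
E
```

```text
3.6667 [0.57804601 0.23041653 0.11618486] [1.72265794e-04 4.13044394e-01 9.10710860e-01 1.68369802e-04]
[[247.0, 228.5], [247.0, 162.6], [341.5, 165.4], [336.6, 230.6]] [ 247  163   96   69 5830]
[[0.5698, 0.1753, 0.004], [0.5188, 0.236, 0.004], [0.6023, 0.3061, 0.004], [0.653, 0.2459, 0.004]] [0.1091, 0.0793, 0.109, 0.0786]
[[242.2, 242.7], [240.7, 166.7], [351.1, 168.3], [346.2, 244.2]] [ 241  166  111   79 7811]
[[0.5701, 0.1756, 0.004], [0.5188, 0.2359, 0.004], [0.6018, 0.3064, 0.004], [0.6533, 0.2463, 0.004]] [0.1092, 0.0791, 0.1089, 0.0791]
[5.704e-01 1.743e-01 4.000e-04]
[0.519  0.2367 0.009 ]
[ 0.6042  0.307  -0.0059]
[0.6518 0.2465 0.0077]
```

View pics/w2.png

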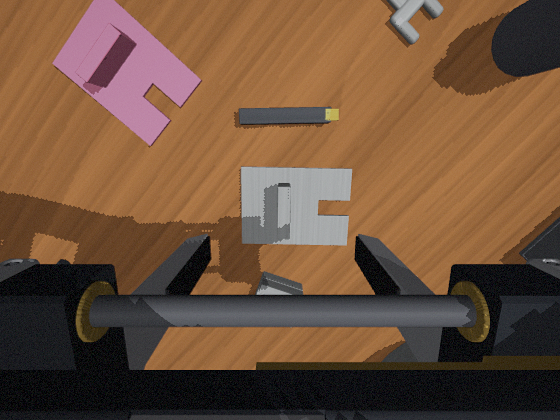

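The second view gives the same pose: grip at (0.577, 0.2333), yaw 40.4°, mean corner height about 3 mm, and a 109×79 outline. I'll descend and grasp.

step_arm:
  steps: "0.28 0.12 1 0 0 0.9 5;0 0 2.5 0 0 0 5;0 0 3 0 0 0 5;0 0 2.4 0 0 0 5;0 0 1.2 0 0 0 5;0 0 0.5 0 0 0 5;0 0 0.2 0 0 0 5;0 0 0 0 0 0 5"
  newtons: 50

```text
time: 4.33
position: [0.5774, 0.2335, 0.0084]
tool_rot: [0.001, 0.419, 0.908, 0.0]
ft_force: [0.0, -0.5, 0.3]
gripper_width: 0.534
gripper_force: 0.0
```

step_arm:
  steps: "0 0 0 0 0 0 0.8;0 0 0 0 0 0 0.8;0 0 0 0 0 0 0.8;0 0 0 0 0 0 0.8;0 0 0 0 0 0 0.8;0 0 0 0 0 0 0.8"
  newtons: 50

```text
time: 4.83
position: [0.5769, 0.2333, 0.0077]
tool_rot: [0.0, 0.419, 0.908, 0.0]
ft_force: [0.4, 0.7, -0.7]
gripper_width: 0.144
gripper_force: 0.0
```

step_arm:
  steps: "0 0 0 0 0 0 0.5;0 0 0 0 0 0 0.5;0 0 0 0 0 0 0.5;0 0 0 0 0 0 0.5"

```text
time: 5.17
position: [0.5769, 0.2332, 0.0076]
tool_rot: [0.0, 0.419, 0.908, -0.0]
ft_force: [-1.5, -1.7, 3.9]
gripper_width: 0.121
gripper_force: 50.0
```

step_arm:
  steps: "0 0 -1 0 0 0 0.5;0 0 -2.5 0 0 0 0.5;0 0 -3 0 0 0 0.5;0 0 -3 0 0 0 0.5;0 0 -2 0 0 0 0.5;0 0 -1 0 0 0 0.5;0 0 0 0 0 0 0.5"

```text
time: 5.75
position: [0.5776, 0.2335, 0.1348]
tool_rot: [0.001, 0.419, 0.908, 0.001]
ft_force: [1.0, -0.2, -3.1]
gripper_width: 0.125
gripper_force: 50.0
```

The plate is held: opening 11.4 mm, grip 50 N. I'll carry it past the saddle's right side, where the wrist camera can see the pin over the plate, and turn it to the pin's yaw.

step_arm:
  steps: "-1.5 -1.2 -1 0 0 0 0.5;-3 -2.4 -1 0 0 0 0.5;-3 -2.4 -1 0 0 0 0.5;-3 -2.4 -1 0 0 0 0.5;-3 -2.4 -1 0 0 0 0.5;-3 -2.4 -1 0 0 0 0.5;-3 -2.4 -0.5 0 0 0 0.5;-3 -2.4 0 0 0 0 0.5;-3 -2.4 0 0 0 0 0.5;-3 -2.4 0 0 0 0 0.5;-3 -2.4 0 0 0 0 0.5;-3 -2.4 0 0 0 0 0.5"

```text
time: 6.75
position: [0.5898, -0.2101, 0.1954]
tool_rot: [-0.001, 0.419, 0.908, -0.0]
ft_force: [0.5, 0.8, -2.4]
gripper_width: 0.12
gripper_force: 50.0
```

step_arm:
  steps: "-3 -2.4 0 0 0 0 0.5;-3 -2.4 0 0 0 0 0.5;-2 -1.6 0 0 0 0 0.5;0 0 0 0 0 5 0.5;0 0 0 0 0 7 0.5;0 0 0 0 0 7 0.5;0 0 0 0 0 5.5 0.5;0 0 0 0 0 2 0.5;0 0 0 0 0 0 0.5;0 0 0 0 0 0 0.5"

```text
time: 7.58
position: [0.5935, -0.3106, 0.1957]
tool_rot: [-0.001, 0.615, 0.788, -0.0]
ft_force: [0.3, -0.5, -2.3]
gripper_width: 0.127
gripper_force: 50.0
```

Run:
```python
from h import *
import pickle
s=snap('wrist'); cv2.imwrite('pics/w3.png',s['img']); pickle.dump(s,open('pics/w3.pkl','wb'))
st=robot.read_state(); print(st['time'],st['position'],st['tool_rot'],st['joint_pos'].round(2))
```

```text
7.6333 [ 0.59354398 -0.31060745  0.1961218 ] [-9.36563471e-04  6.15357518e-01  7.88247573e-01 -1.03240660e-04] [-0.54  0.58  1.14  0.    1.42 -0.78]
```

View pics/w3.png

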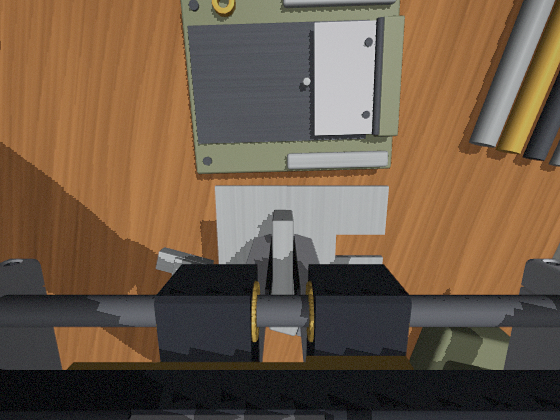

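The view shows the pin tip at (307,81), the flap's free edge at about x=314 (rows 22–135), the dark deck from (188,25) to (380,143), and the held plate below with its notch at x 335–388, rows 235–256. I'll take a second view shifted back along the slide axis.

step_arm:
  steps: "0 -1.5 0 0 0 0 0.5;0 -2.5 0 0 0 0 0.5;0 -2.5 0 0 0 0 0.5;0 -1.5 0 0 0 0 0.5;0 0 0 0 0 0 0.5;0 0 0 0 0 0 0.5;0 0 0 0 0 0 0.5"

```text
time: 8.22
position: [0.5166, -0.3299, 0.1973]
tool_rot: [0.0, 0.616, 0.788, 0.0]
ft_force: [0.1, 0.0, -2.6]
gripper_width: 0.125
gripper_force: 50.0
```

```bash
cat > meas.py <<'E'
from h import *
import pickle,sys
def pin(s,guess):
    x,y=[int(round(v)) for v in guess]; g=cv2.cvtColor(s['img'],cv2.COLOR_BGR2GRAY)[y-9:y+10,x-9:x+3].astype(float)
    m=(g>140).astype(np.uint8); n,l,st,c=cv2.connectedComponentsWithStats(m)
    k=min(range(1,n),key=lambda i:np.hypot(c[i][0]-9,c[i][1]-9)); return c[k]+[x-9,y-9],st[k]
def plates(s): return None
E
python3 - <<'E'
from meas import *
s1=pickle.load(open('pics/w3.pkl','rb')); s2=snap('wrist'); pickle.dump(s2,open('pics/w4.pkl','wb')); cv2.imwrite('pics/w4.png',s2['img'])
st=robot.read_state(); print(st['time'],st['position'],st['tool_rot'])
P=np.r_[onplane(s1,307,81,.047)]; g2=proj(s2,P); print('exp',g2)
k=5; a=cv2.resize(s1['img'][10:160,180:330],None,fx=4,fy=4,interpolation=cv2.INTER_CUBIC)[:600,:]
x0=int(g2[0])-30;y0=int(g2[1])-25
b=cv2.resize(s2['img'][y0:y0+50,x0:x0+50],None,fx=6,fy=6,interpolation=cv2.INTER_CUBIC)
c=cv2.resize(s1['img'][56:106,277:327],None,fx=6,fy=6,interpolation=cv2.INTER_CUBIC)
im=np.vstack([np.hstack([c,b]),np.hstack([cv2.resize(s1['img'][175:275,200:400],(400,200)),cv2.resize(s2['img'][175:275,200:400],(400,200))])[:,:600]])
cv2.imwrite('pics/c2.png',im); print(x0,y0)
E
```

```text
8.2667 [ 0.51674449 -0.32979559  0.19719331] [-7.30146084e-05  6.15659484e-01  7.88012304e-01  5.64328784e-05]
exp [np.float64(382.2018848189081), np.float64(80.83127171496744)]
352 55
```

View pics/c2.png

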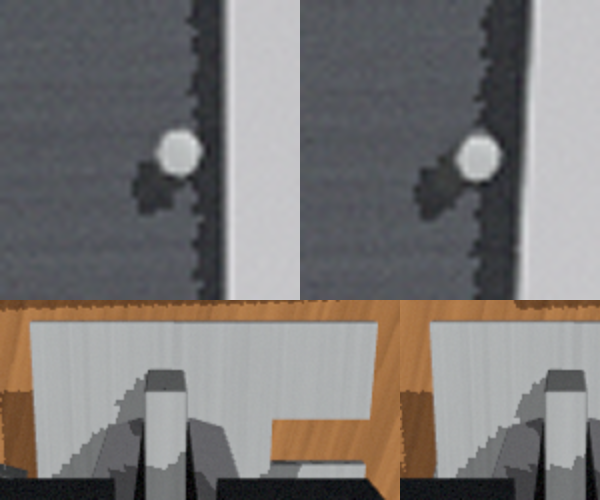

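The crops put the pin top at (306.4,80.9) in view 1 and (381.3,80.9) in view 2, and the notch and front edge of the held plate are clearly visible. Next I'll fit the pin, the flap and deck directions, and the plate in the hand.

Run:
```python
from meas import *
from scipy.spatial.transform import Rotation as R
s1,s2=[pickle.load(open(f'pics/{n}.pkl','rb')) for n in('w3','w4')]
poses=[([0.59354,-0.31061,0.19612],[-.00094,.61536,.78825,-.0001]),([0.51674,-0.3298,0.19719],[0,.61566,.78801,0])]
print('pin',tri([(s1,306.4,80.9),(s2,381.3,80.9)]).round(4),onplane(s1,306.4,80.9,.047).round(4),onplane(s2,381.3,80.9,.047).round(4))
yaw=lambda a,b:np.degrees(np.arctan2(*(b-a)[[1,0]]))
def fit(p):
    vx,vy,x,y=cv2.fitLine(np.array(p,np.float32),cv2.DIST_HUBER,0,.01,.01)[:,0]; return np.array([x,y]),np.array([vx,vy])
def edge(g,fixed,lo,hi,axis): # strongest gradient subpixel along one axis; axis 0: scan columns at row 'fixed'
    l=(g[fixed,lo:hi] if axis==0 else g[lo:hi,fixed]).astype(float); d=abs(np.diff(l)); k=int(d.argmax()); w=d[max(0,k-1):k+2]; return lo+max(0,k-1)+.5+(w@np.arange(len(w)))/w.sum()
E=[]
for s,(p,q),fx in((s1,poses[0],314.7),(s2,poses[1],389)):
    g=cv2.GaussianBlur(cv2.cvtColor(s['img'],cv2.COLOR_BGR2GRAY),(0,0),.8)
    pts=[(edge(g,r,int(fx)-6,int(fx)+8,0),r) for r in range(32,128,3)]
    c,v=fit(pts); ends=[c+v*(r-c[1])/v[1] for r in(30,130)]
    W=[onplane(s,*e,.047) for e in ends]; E.append(ends)
    print('flap edge px',np.round(ends,1).tolist(),'yaw x',(yaw(W[1],W[0])-90).round(2),W[0].round(4),W[1].round(4))
    # deck lower long edge
    h=cv2.cvtColor(s['img'],cv2.COLOR_BGR2HSV)
    b=fx-314.7
    pts=[(cx,edge(cv2.GaussianBlur(s['img'][...,1],(0,0),.8),cx,132,150,1)) for cx in range(int(205+b),int(280+b),4)]
    c,v=fit(pts); W=[onplane(s,*(c+v*(x-c[0])/v[0]),.035) for x in(205+b,285+b)]
    print('deck edge yaw',yaw(*W).round(2),W[0].round(4),W[1].round(4), np.std(np.array(pts)[:,1]-(c[1]+v[1]/v[0]*(np.array(pts)[:,0]-c[0]))).round(2))
    Rt=R.from_quat([q[1],q[2],q[3],q[0]]).as_matrix(); tl=lambda u,v:(Rt.T@(onplane(s,u,v,p[2]-.0036)-p)*1000).round(1)
    print('tool yaw y',np.degrees(np.arctan2(Rt[1,1],Rt[0,1])).round(2))
    G=g
    t=np.array([(cx,edge(G,cx,176,198,1)) for cx in range(230,380,5)]); c,v=fit(t); print('side edge',tl(*(c+v*(230-c[0])/v[0])),tl(*(c+v*(380-c[0])/v[0])))
    t=np.array([(edge(G,r,375,398,0),r) for r in range(192,230,3)]); c,v=fit(t); print('front',tl(*(c+v*(192-c[1])/v[1])),tl(*(c+v*(230-c[1])/v[1])))
    t=np.array([(cx,edge(G,cx,225,245,1)) for cx in range(345,380,3)]); c,v=fit(t); print('notch side',tl(*(c+v*(345-c[0])/v[0])),tl(*(c+v*(380-c[0])/v[0])))
    t=np.array([(edge(G,r,325,348,0),r) for r in range(241,254,2)]); print('notch bottom',tl(*t.mean(0)))
for i in(0,1): print('flap tri',tri([(s1,*E[0][i]),(s2,*E[1][i])]).round(4))
```

```text
pin [ 0.587  -0.179   0.0457] [ 0.5869 -0.1792  0.047 ] [ 0.5867 -0.1794  0.047 ]
flap edge px [[314.20001220703125, 30.0], [314.29998779296875, 130.0]] yaw x 15.54 [ 0.5821 -0.1314  0.047 ] [ 0.6081 -0.2248  0.047 ]
deck edge yaw 15.59 [ 0.493  -0.2691  0.035 ] [ 0.5805 -0.2447  0.035 ] 0.5
tool yaw y 14.04
side edge [ 40.5 -32.3   3.7] [40.  61.9  3.6]
front [36.4 67.3  3.6] [11.4 67.2  3.5]
notch side [ 8.5 41.5  3.6] [ 8.5 64.4  3.5]
notch bottom [-0.3 35.5  3.6]
flap edge px [[391.3999938964844, 30.0], [386.20001220703125, 130.0]] yaw x 15.65 [ 0.5814 -0.1316  0.047 ] [ 0.6077 -0.2253  0.047 ]
deck edge yaw 15.92 [ 0.4983 -0.2679  0.035 ] [ 0.5858 -0.2429  0.035 ] 0.34
tool yaw y 14.0
side edge [ 40.4 -32.4   3.6] [39.9 62.   3.6]
front [36.3 67.4  3.6] [11.1 67.5  3.6]
notch side [ 8.2 41.5  3.6] [ 8.2 64.5  3.6]
notch bottom [-0.6 35.5  3.6]
flap tri [ 0.5821 -0.1304  0.044 ]
flap tri [ 0.6083 -0.2248  0.0448]
```

Results from the two views:

| Item | Value |
|---|---|
| Pin | (0.5868, -0.1793), top 0.046 |
| Slide yaw | 15.65° |
| Flap top | 0.044–0.045 |
| Plate in hand | straight, about +0.3 mm off in tool x |

These agree with the given sizes. I'll square up, move before the pin (notch 50 mm short) and lower.

step_arm:
  steps: "0 0 0 0 0 -1.6 0.5;1.5 0.4 0 0 0 0 0.5;3.5 0.6 0 0 0 0 0.5;4 0.7 0 0 0 0 0.5;2.6 0.4 0 0 0 0 0.5;1 0.2 0 0 0 0 0.5;0 0 2 0 0 0 0.5;0 0 3.5 0 0 0 0.5;0 0 4 0 0 0 0.5;0 0 3 0 0 0 0.5;0 0 1.2 0 0 0 0.5;0 0 0 0 0 0 0.5"

```text
time: 9.27
position: [0.5037, -0.202, 0.0579]
tool_rot: [-0.002, 0.605, 0.796, -0.0]
ft_force: [-0.9, -0.4, -2.7]
gripper_width: 0.124
gripper_force: 50.0
```

```bash
cat > rel.py <<'E'
from h import *
from scipy.spatial.transform import Rotation as R
st=robot.read_state();q=st['tool_rot'];Rt=R.from_quat([q[1],q[2],q[3],q[0]]).as_matrix();p=st['position']
a=np.radians(15.65);xp=np.array([np.cos(a),np.sin(a)]);yp=np.array([-xp[1],xp[0]]);d=p[:2]-[.5868,-.1793]+.0003*Rt[:2,0]
print('t',st['time'],'z',p[2].round(4),'grip in pin frame mm',(1e3*np.array([d@xp,d@yp])).round(1),'notch x',(1e3*(d@xp)+35).round(1),'dyaw',(np.degrees(np.arctan2(Rt[1,1],Rt[0,1]))-15.65).round(2),'tilt',np.degrees(Rt[:2,2]).round(2),'F',st['ft_force'].round(1),'grip',st['gripper_force'])
E
python3 rel.py
```

```text
t 9.2667 z 0.0579 grip in pin frame mm [-86.1   0.8] notch x -51.1 dyaw -0.08 tilt [-0.24  0.12] F [-0.9 -0.4 -2.7] grip 49.99745965003967
```

step_arm:
  steps: "-0.07 0 0.8 0 0 0 0.5;0 0 0.4 0 0 0 0.5;0 0 0.15 0 0 0 0.5;0 0 0.1 0 0 0 0.5;0 0 0 0 0 0 0.5;0 0 0 0 0 0 0.5;0 0 0 0 0 0 0.5"

```text
time: 9.85
position: [0.5049, -0.2033, 0.0464]
tool_rot: [0.0, 0.605, 0.796, 0.0]
ft_force: [1.0, -0.8, -2.1]
gripper_width: 0.127
gripper_force: 50.0
```

```bash
python3 rel.py
```

```text
t 9.85 z 0.0464 grip in pin frame mm [-85.3  -0.7] notch x -50.3 dyaw -0.1 tilt [ 0.04 -0.02] F [ 1.  -0.8 -2.1] grip 49.99742388725281
```

step_arm:
  steps: "0.06 0 0.1 0 0 0 0.5;0 0 0.1 0 0 0 0.5;0 0 0.1 0 0 0 0.5;0 0 0.05 0 0 0 0.5;0 0 0 0 0 0 0.5;0 0 0 0 0 0 0.5;0 0 0 0 0 0 0.5"

```text
time: 10.43
position: [0.5046, -0.2026, 0.0426]
tool_rot: [-0.0, 0.605, 0.796, -0.0]
ft_force: [-2.1, 0.8, 1.3]
gripper_width: 0.125
gripper_force: 50.0
```

```bash
python3 rel.py
```

```text
t 10.4333 z 0.0426 grip in pin frame mm [-85.5   0.1] notch x -50.5 dyaw -0.1 tilt [-0. -0.] F [-2.1  0.8  1.3] grip 49.999478459358215
```

The plate touches the deck: z is 0.0426 as expected and Fz rose by about 4 N. I'll slide in.

step_arm:
  steps: "0 0.2 0 0 0 0 0.5;0 0.4 0 0 0 0 0.5;0 0.5 0 0 0 0 0.5;0 0.5 0 0 0 0 0.5;0 0.5 0 0 0 0 0.5;0 0.4 0 0 0 0 0.5;0 0 0 0 0 0 0.5"

```text
time: 11.02
position: [0.5299, -0.1956, 0.0426]
tool_rot: [0.001, 0.605, 0.796, 0.0]
ft_force: [3.2, 0.6, 2.2]
gripper_width: 0.12
gripper_force: 50.0
```

```bash
python3 rel.py
```

```text
t 11.0167 z 0.0426 grip in pin frame mm [-59.2  -0.1] notch x -24.2 dyaw -0.08 tilt [ 0.08 -0.01] F [3.2 0.6 2.2] grip 49.99985933303833
```

step_arm:
  steps: "0 0.3 0 0 0 0 0.5;0 0.4 0 0 0 0 0.5;0 0.4 0 0 0 0 0.5;0 0.3 0 0 0 0 0.5;0 0.1 0 0 0 0 0.5;0 0 0 0 0 0 0.5;0 0 0 0 0 0 0.5"

```text
time: 11.6
position: [0.5434, -0.1919, 0.0426]
tool_rot: [0.0, 0.605, 0.796, 0.0]
ft_force: [-1.2, -0.9, 4.0]
gripper_width: 0.127
gripper_force: 50.0
```

```bash
python3 rel.py
python3 - <<'E'
from h import *
s=snap('wrist'); cv2.imwrite('pics/w5.png',s['img']); t=snap('scene')
u,v=[int(x) for x in proj(t,[.57,-.18,.04])]
cv2.imwrite('pics/c5.png',np.hstack([s['img'][120:320,120:440],cv2.resize(t['img'][v-40:v+40,u-56:u+56],None,fx=2.5,fy=2.5)]))
E
```

```text
t 11.6 z 0.0426 grip in pin frame mm [-45.2  -0.1] notch x -10.2 dyaw -0.1 tilt [ 0.03 -0.01] F [-1.2 -0.9  4. ] grip 50.000234842300415
```

View pics/c5.png

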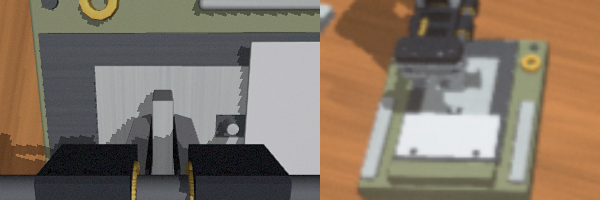

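The pin is inside the notch (pin at (233,130), notch bottom at x≈216 in the crop), the flap is flat and the plate edge is under it. I'll push the last 6 mm gently.

step_arm:
  steps: "0 0.2 0 0 0 0 0.5;0 0.15 0 0 0 0 0.5;0 0.1 0 0 0 0 0.5;0 0.05 0 0 0 0 0.5;0 0.05 0 0 0 0 0.5;0 0 0 0 0 0 0.5;0 0 0 0 0 0 0.5"

```text
time: 12.28
position: [0.5482, -0.1906, 0.0426]
tool_rot: [-0.0, 0.605, 0.796, -0.0]
ft_force: [-5.5, -2.1, 6.7]
gripper_width: 0.125
gripper_force: 50.0
```

```bash
python3 rel.py
```

```text
t 12.2833 z 0.0426 grip in pin frame mm [-40.2  -0.1] notch x -5.2 dyaw -0.11 tilt [-0.03 -0.01] F [-5.5 -2.1  6.7] grip 50.00093936920166
```

step_arm:
  steps: "0 0.05 0 0 0 0 0.5;0 0.05 0 0 0 0 0.5;0 0 0 0 0 0 0.5;0 0 0 0 0 0 0.5"

```text
time: 12.62
position: [0.549, -0.1903, 0.0426]
tool_rot: [-0.0, 0.605, 0.796, -0.0]
ft_force: [-5.2, -2.1, 7.5]
gripper_width: 0.125
gripper_force: 50.0
```

```bash
python3 rel.py
```

```text
t 12.6167 z 0.0426 grip in pin frame mm [-39.3  -0.1] notch x -4.3 dyaw -0.11 tilt [-0.04 -0.01] F [-5.2 -2.1  7.5] grip 50.00141680240631
```

step_arm:
  steps: "0 0.05 0 0 0 0 0.5;0 0.05 0 0 0 0 0.5;0 0 0 0 0 0 0.5;0 0 0 0 0 0 0.5"

```text
time: 12.95
position: [0.5492, -0.1903, 0.0426]
tool_rot: [-0.001, 0.605, 0.796, -0.001]
ft_force: [-12.9, -3.2, 10.6]
gripper_width: 0.124
gripper_force: 50.0
```

```bash
python3 rel.py
```

```text
t 12.95 z 0.0426 grip in pin frame mm [-39.1  -0.1] notch x -4.1 dyaw -0.12 tilt [-0.14 -0.01] F [-12.9  -3.2  10.6] grip 50.00938832759857
```

The pin is at the notch's bottom: position stalled at -4.1 mm with the force up to 13 N. I'll ease the push slightly and add downward press.

step_arm:
  steps: "0 -0.03 0.03 0 0 0 0.5;0 0 0.03 0 0 0 0.5;0 0 0 0 0 0 0.5;0 0 0 0 0 0 0.5;0 0 0 0 0 0 0.5;0 0 0 0 0 0 0.5"

```text
time: 13.45
position: [0.5493, -0.1903, 0.0426]
tool_rot: [-0.001, 0.605, 0.796, -0.001]
ft_force: [-13.7, -1.8, 16.0]
gripper_width: 0.126
gripper_force: 50.0
```

```bash
python3 rel.py
python3 - <<'E'
from h import *
s=snap('wrist'); t=snap('scene')
u,v=[int(x) for x in proj(t,[.57,-.18,.04])]
cv2.imwrite('pics/c6.png',np.hstack([s['img'][120:320,120:440],cv2.resize(t['img'][v-40:v+40,u-56:u+56],None,fx=2.5,fy=2.5)]))
E
```

```text
t 13.45 z 0.0426 grip in pin frame mm [-39.1  -0.1] notch x -4.1 dyaw -0.11 tilt [-0.09 -0.01] F [-13.7  -1.8  16. ] grip 50.00916123390198
```

View pics/c6.png

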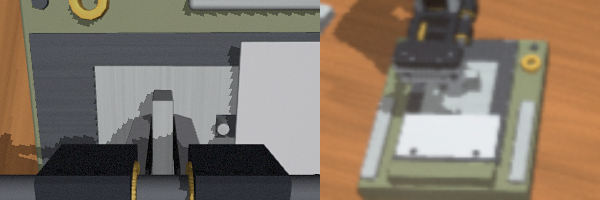

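The crop shows the pin at (223,129) against the notch bottom (x≈216), the flap flat over the front edge, and the collar untouched. The downward force is 16 N, so I'm handing in.

```bash
python3 -c "
from bench import robot
print(robot.finish_job())"
```

```text
the job is handed in; nothing more can be done
None
```

The job is handed in at 13.5 s of the 48 s: the plate is home with the pin at the bottom of its notch, its front edge is under the flat flap, and the gripper still holds it down with about 16 N; no verdict was returned.

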